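# Pin the shaker platform for transport

### The arm

A 6-joint arm with a two-finger parallel gripper is mounted at the origin on a cart in front of the work surface, level with it; the furniture and walls round the work are solid. World frame = base frame: x ahead of the robot, y to its left, z up, the work surface at z = 0. Lengths are in m, angles in rad, forces in N, time in s.
With the tool pointing down it reaches from about 0.3 to 0.875 m from the base axis. Payload 6.4 kg.
Tool frame: the origin (TCP) lies midway between the tips of the shut fingers; the grasp point (between the pads) lies 19 mm behind it; z points along the fingers, y is the direction in which the jaws open and shut (so a half turn about z gives the same grasp; the last joint's range is limited). The gripper opens to 85 mm and grips with 20 to 120 N. Pads are 22 mm wide; open, the fingers measure 114 mm over their backs; the gripper's body (76 mm by 85 mm) begins 54 mm behind the grasp point. The pads swing forward as they close: fully open they stand 13 mm farther back than shut.
Start: joints at [1.139, 0.181, 1.607, -0, 1.354, -0.206], TCP at [0.129, 0.56, 0.231] pointing down, gripper open.
Joint ranges: [-2.99, 2.99], [-0.89, 2.07], [0.3, 2.58], [-1.14, 4.28], [0, 2.63], [-3.12, 3.12]. Speed limits (rad/s): [2.57, 2.57, 3.01, 3.14, 3.14, 3.14].

### API

Orientations are given as a unit quaternion [w, x, y, z].
In Python, from bench import get_obs, camera, hand_in gives the robot as it stands.
- The arm moves only by the tool drive_tool, never from a script. Its argument "deltas" is a list of rows, each a list of 2 entries, a list of its own where there are three numbers: the shift along the world's x, y, z in m, then the turn about the world's z in rad. A call has 1 to 10 rows; each row shifts and turns the pose as measured when the row begins; what a row does not reach is not made up. A row lasts 1/10 s, in which the tool goes at most 50 mm and 8.59 degrees, less where a joint would pass 70% of its speed; a pose out of reach is approached as far as the arm can. A call is refused whole if a number of a shift passes 0.05 or a number of a turn 0.15, either way. A call with a gripper value outside its range is refused whole. "gripper" is the opening, from 0 (shut) to 1 (fully open), set as the call begins (left out, the last holds). The fingers move at their own pace and stop on an object; the grip force is fixed at half the most. Time passes only in rows, so rows that do not move let the fingers close. It gives the time, the measured TCP pose, the force and the opening at its end, in the units of the state.
- get_obs(): the state, without advancing time (a new reading comes with each control period).
- camera(name): name is "scene" or "top" or "wrist"; returns a dict with "frame" (400x640x3 uint8, red, green, blue), "fx", "fy", "cx", "cy" (pixels), "eye" and "attitude" of the camera in the world. Camera axes: x right, y down, z forward; pixel columns grow to the right and rows downward; lengths in m; the calibration is good to about 2 mm. A picture is of the moment at which its call begins. There is no depth.
- hand_in(): hands the job in, once; it reports no verdict.
The state is a dict: "time_s": time; "q": joint angles; "dq": joint speeds; "joint_efforts": joint torques, N m; "eef_pos": TCP position; "eef_rot": TCP orientation; "wrist_force": force on the tool from outside, world axes, zero at the start; "torque": the same for the moment, N m; "opening": opening from 0.0 (shut) to 1.0 (fully open).
Only numpy, scipy, OpenCV 4.12 (cv2) and the standard library are available. Lean on these libraries where they do the work, as an engineer would, in place of code of your own. Each camera call takes 0.05 s, during which the arm holds its last target.

### The job

Lock the small bench shaker for transport. Its sliding platform stands off to one side, so push the tapered drift from the tool stand down through the platform's hole into the base's hole until its flange sits on the platform and the two holes are in line; then put the drift back upright in its own hole in the stand, and set the long straight bolt (not the short stub bolt) fully home through both holes in its place.

Things in the scene. Friction and masses are not known exactly. Their poses are not given: they have to be found in the camera images.
- lock_hole (a point): Mouth centre of the round hole, 36 mm wide, through the shaker's fixed base: a white box 190x220 mm, 56 mm high, hole 45 mm behind its front edge. x to the rear, y along the platform's slide, z up. The platform's aluminium plate spans 3 to 13 mm above this point; its hole is 34 mm wide. Two petri dishes stand on it from 35 mm behind the hole, tops about 30 mm above this point.
- platform (a joint): Slide of the platform along lock_hole's y, m: its hole lies this far to +y of the base's hole; 0 = in line. Starts 15 to 19 mm off, leaving a lens 16 to 20 mm wide open through both holes, its middle about half-way between their axes. Stiff: about 3 N slides it and it stays where left; ends at +-22 mm.
- drift_grip (a point): Middle of the drift's handle: smooth black cylinder 30 mm wide with a steel cap 22 wide on top, 48 tall. Below: flange 46 mm wide, 6 thick, underside 30 mm below this point; shank 31 mm wide, 20 long; taper 40 long to a tip 8 mm wide, 90 mm below this point. Hangs by its flange in one of three 36 mm holes, 95 mm apart, of an open aluminium stand 70x280 mm, 85 high; which varies. 160 g. z up.
- bolt_grip (a point): Middle of the long bolt's head: ribbed, flat-topped black cylinder 30 mm wide (32 over ribs), 44 tall. Below: flange 46 mm wide, 6 thick, underside 28 mm below this point; straight shank 26 mm wide, 50 long, end bevelled 2 mm. Hangs upright in another hole of the same stand; the third holds the stub bolt, with a smaller head, 22 mm wide, 26 tall, and a shank 18 mm long. 140 g. z up.

How it is judged:
On the way, in this order (a step that is already met when the one before it is completed fails the run):
1. the drift stands fully down through both holes, its flange on the platform, and the holes are in line to 8 mm (horizontal distance between drift_grip and lock_hole below 0.012 m and z of drift_grip in the frame of lock_hole below 0.049 m and value of joint platform between -0.008 and 0.008 m), for 0.1 s.
2. the drift stands upright again in its own hole in the stand (distance of drift_grip from where it was at the start of the episode below 0.015 m and angle between drift_grip's own z axis and vertical below 0.17 rad), for 0.1 s.
At the end, for the whole second after the job is handed in: The long bolt stands upright (10 degrees) in both lock holes, flange down on the platform (6 mm), head within 15 mm of the hole's axis, holes in line to 12 mm; the drift stands upright (10 degrees) in its own hole in the stand, within 15 mm of its start (all of step 2 and horizontal distance between bolt_grip and lock_hole below 0.015 m and z of bolt_grip in the frame of lock_hole below 0.047 m and angle between bolt_grip's own z axis and vertical below 0.17 rad and value of joint platform between -0.012 and 0.012 m); the robot touches nothing.
It also fails if it takes over 67 s, if anything falls off the work surface, if the arm or the gripper's body presses on something with over 40 N, if the wrist force passes 120 N, or if a joint passes its speed limit or range.

## Working session

There is one attempt and no reset: what is moved stays moved. The work goes in short steps, Python scripts to look and compute and a tool call to move; the robot and the scene stay as the last step left them, time stands still between calls to the robot, and variables do not carry over. Pictures are saved under pics/ and viewed, and the job is handed in when it is done.

Besides the shell and the picture viewer there is one more tool, called after "Call:" as a command line: name --argument value ..., lists and objects as JSON in quotes. drive_tool: Moves the arm, as the interface text tells. Its arguments: {"type":"object","properties":{"deltas":{"type":"array","items":{"type":"array"}},"gripper":{"type":"number"}},"required":["deltas"]}

```bash
mkdir -p pics; cat > h.py <<'E'
import numpy as np, cv2
from bench import get_obs, camera, hand_in
from scipy.spatial.transform import Rotation as R
def snap(n,f):
    c=camera(n); cv2.imwrite('pics/'+f+'.png',c['frame'][:,:,::-1]); np.save('pics/'+f+'.npy',c,allow_pickle=True); return c
def load(f): return np.load('pics/'+f+'.npy',allow_pickle=True).item()
def rot(c):
    a=np.array(c['attitude'],float)
    return a if a.shape==(3,3) else R.from_quat(np.r_[a[1:],a[0]]).as_matrix()
def ray(c,u,v,z):
    d=rot(c)@np.array([(u-c['cx'])/c['fx'],(v-c['cy'])/c['fy'],1]); e=np.array(c['eye'])
    return e+d*(z-e[2])/d[2]
def proj(c,p):
    q=rot(c).T@(np.array(p)-np.array(c['eye'])); return np.array([c['fx']*q[0]/q[2]+c['cx'],c['fy']*q[1]/q[2]+c['cy']])
E
python3 - <<'E'
from h import *
for n in ('scene','top','wrist'):
    c=snap(n,n+'0'); print(n,c['fx'],c['cx'],c['cy'],c['eye'],c['attitude'])
o=get_obs(); print(o)
E
```

```text
scene 419.687327711707 321.06173014817506 205.50204482396208 [ 0.01384774 -0.83438469  0.5943986 ] [-0.48854641  0.82089524 -0.25322595  0.15274166]
top 389.9149899208052 321.51621909915724 201.01920111652902 [ 0.33655012 -0.08345146  0.96392794] [-0.0593655   0.71350586 -0.69460991  0.0700157 ]
wrist 320.6427297919995 317.27191777909314 198.46161212762772 [0.05213142 0.57716709 0.37303753] [0.12241025 0.7724483  0.61568651 0.09627817]
{'time_s': 0.15, 'q': array([ 1.13869437e+00,  1.81383696e-01,  1.60774566e+00,  2.77163172e-05,
        1.35378592e+00, -2.06301107e-01]), 'dq': array([-0.00045874,  0.00025089, -0.00481007,  0.00013203, -0.00218474,
       -0.00070801]), 'joint_efforts': array([ 1.78213133e-03, -4.45257354e+01, -3.51692855e+01, -2.67671930e-04,
        5.90976430e-03,  9.67454127e-06]), 'eef_pos': array([0.12853809, 0.56003676, 0.2305994 ]), 'eef_rot': array([-2.20373071e-04,  1.12663679e-01,  9.93632959e-01, -6.23660757e-04]), 'wrist_force': array([0.53531367, 0.40052745, 0.47045274]), 'torque': array([0.06075503, 0.00880474, 0.025598  ]), 'opening': 0.9959146607806059}
```

View pics/top0.png

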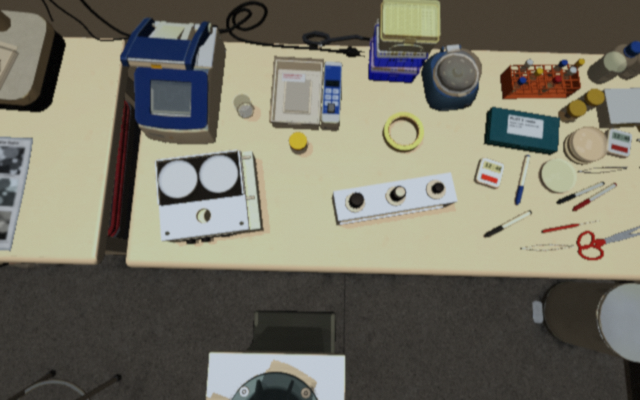

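View pics/scene0.png

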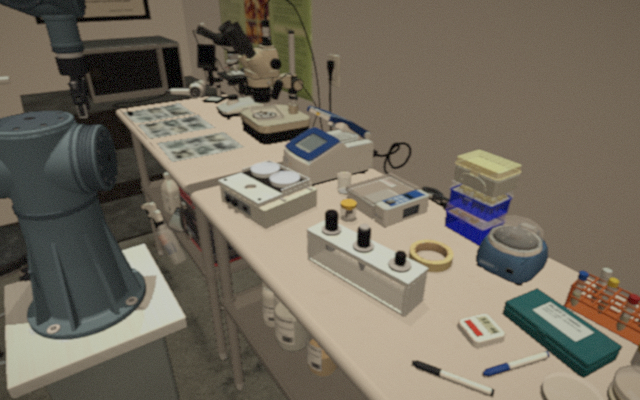

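View pics/wrist0.png

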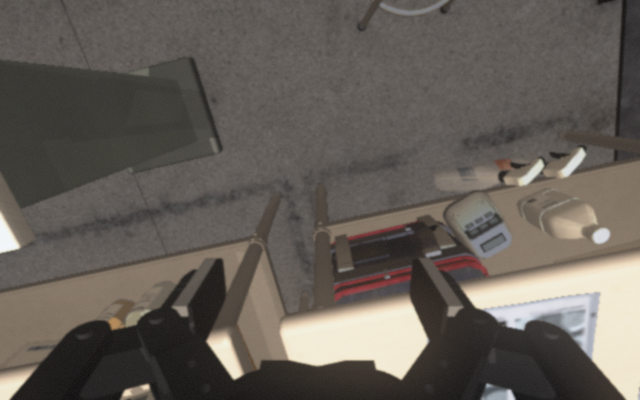

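```bash
python3 - <<'E'
from h import *
t=load('top0')['frame'][:,:,::-1]; s=load('scene0')['frame'][:,:,::-1]
a=cv2.resize(t[165:235,325:465],None,fx=5,fy=5,interpolation=cv2.INTER_CUBIC)
b=cv2.resize(t[145:245,150:270],None,fx=5,fy=5,interpolation=cv2.INTER_CUBIC)
d=cv2.resize(s[150:310,210:430],None,fx=3.5,fy=3.5,interpolation=cv2.INTER_CUBIC)
cv2.imwrite('pics/a.png',a);cv2.imwrite('pics/b.png',b);cv2.imwrite('pics/d.png',d)
E
```

```text
(no output)
```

View pics/a.png

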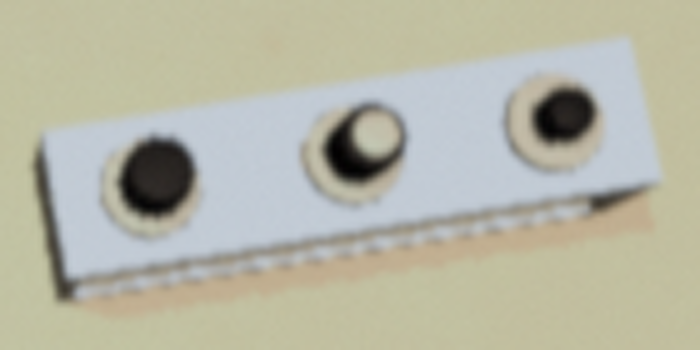

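View pics/b.png

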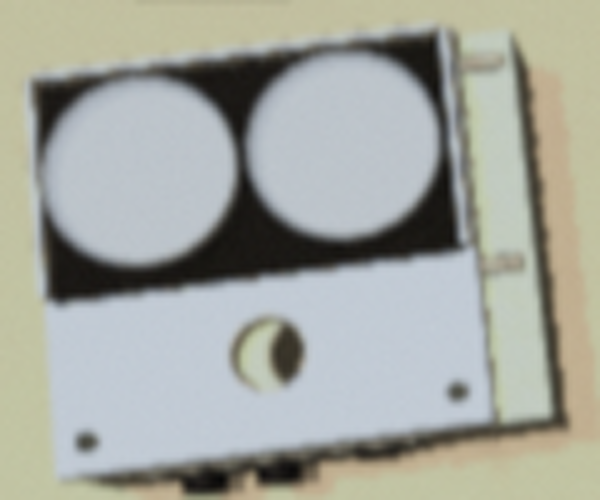

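View pics/d.png

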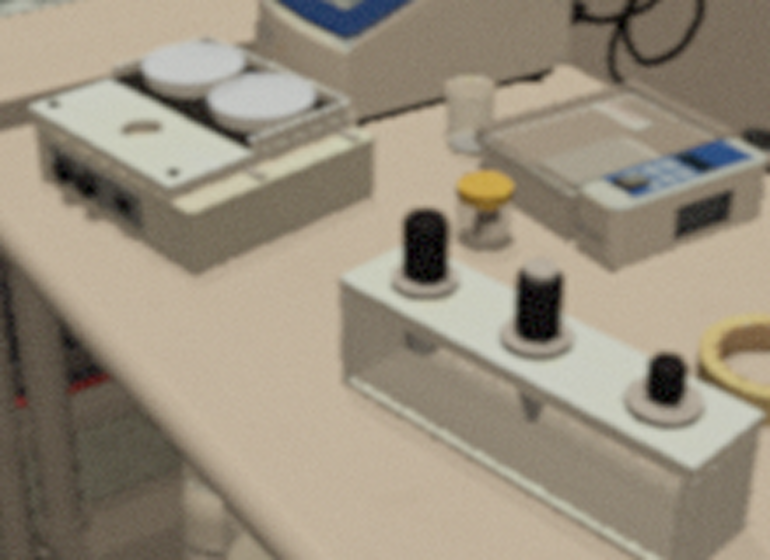

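```bash
cat > m.py <<'E'
from h import *
c=load('top0'); f=c['frame'].astype(int); 
r,g,b=f[...,0],f[...,1],f[...,2]
m=((b>r)&(b>140)).astype(np.uint8)
def big(m,x0,x1,y0,y1):
    k=np.zeros_like(m);k[y0:y1,x0:x1]=m[y0:y1,x0:x1]
    cs,_=cv2.findContours(k,cv2.RETR_EXTERNAL,cv2.CHAIN_APPROX_NONE); return max(cs,key=cv2.contourArea)
# stand top
cn=big(m,325,465,165,235)
P=np.array([ray(c,u,v,.085)[:2] for u,v in cn[:,0]])
R2=cv2.minAreaRect((P*1000).astype(np.float32)); print('stand',R2)
# platform hole/dark lens + plate
k=np.array([ray(c,u,v,.069)[:2] for u,v in big(m,150,255,195,245)[:,0]])
print('plate front',cv2.minAreaRect((k*1000).astype(np.float32)))
E
python3 m.py; python3 - <<'E'
from h import *
c=load('top0')
# crop b origin (150,145) x5 ; crop a origin (325,165) x5
B=lambda u,v:(150+(u+.5)/5-.5,145+(v+.5)/5-.5)
A=lambda u,v:(325+(u+.5)/5-.5,165+(v+.5)/5-.5)
for n,p,z in [('boltflange',(151,190),.091),('bolttop',(157,174),.135),('driftflange',(354,156),.091),('cap',(376,134),.139),('stubflange',(555,122),.091),
]: print(n,ray(c,*A(*p),z))
for n,p,z in [('plat hole',(267,354),.069),('lens L',(271,354),.056),('lens R',(302,350),.069),('baseR top corner',(512,34),.056),('baseR front corner',(552,420),.056),('plate FR',(493,422),.069),('plate FL',(58,476),.069)]: print(n,ray(c,*B(*p),z))
E
```

```text
stand ((516.0427856445312, -263.2981262207031), (69.91233825683594, 279.4748840332031), 10.885818481445312)
plate front ((456.96234130859375, 176.33642578125), (82.3929443359375, 199.96405029296875), 8.79143238067627)
boltflange [ 0.49698478 -0.17051968  0.091     ]
bolttop [ 0.49602118 -0.168667    0.135     ]
driftflange [ 0.51545929 -0.26347949  0.091     ]
cap [ 0.51563543 -0.26324726  0.139     ]
stubflange [ 0.53409653 -0.35646782  0.091     ]
plat hole [0.46106889 0.17754383 0.069     ]
lens L [0.46292946 0.17947358 0.056     ]
lens R [0.46337723 0.16162768 0.069     ]
baseR top corner [0.62216254 0.07606654 0.056     ]
baseR front corner [0.43552547 0.04668971 0.056     ]
plate FR [0.43245207 0.07179329 0.069     ]
plate FL [0.4024459  0.26765148 0.069     ]
```

Call:
drive_tool --deltas '[[[0.02,-0.043,0],0.05],[[0.02,-0.043,0],0.05],[[0.02,-0.043,0],0.05],[[0.02,-0.043,0],0.05],[[0.02,-0.043,0],0.05],[[0.02,-0.043,0],0.05],[[0.02,-0.043,0],0.05],[[0.02,-0.043,0],0.05],[[0.02,-0.043,0],0],[[0.02,-0.043,0],0]]' --gripper 1.0

```text
time_s: 1.15
eef_pos: [0.3283, 0.1176, 0.2274]
eef_rot: [0.001, -0.102, 0.995, -0.002]
wrist_force: [1.4, 0.8, 0.8]
opening: 1.001
```

Call:
drive_tool --deltas '[[[0.021,-0.042,0],-0.01],[[0.021,-0.042,0],0],[[0.021,-0.042,0],0],[[0.021,-0.042,0],0],[[0.021,-0.042,0],0],[[0.021,-0.042,0],0],[[0.021,-0.042,0],0],[[0.021,-0.042,0],0],[[0,0,0],0],[[0,0,0],0]]'

```text
time_s: 2.15
eef_pos: [0.4998, -0.2406, 0.2249]
eef_rot: [0.002, -0.091, 0.996, -0.001]
wrist_force: [-0.5, 1.1, 0.4]
opening: 1.0
```

```bash
python3 - <<'E'
from h import *
c=snap('wrist','w1'); o=get_obs(); print(o['eef_pos'],R.from_quat(np.r_[o['eef_rot'][1:],o['eef_rot'][0]]).as_matrix()[:,1], c['eye'],c['fx'])
for p in [(.516,-.263,.091),(.516,-.263,.139),(.498,-.170,.091),(.498,-.170,.135)]: print(proj(c,p))
E
```

```text
[ 0.49972025 -0.24044926  0.22494656] [-0.18260279  0.98317986 -0.00368414] [ 0.42206329 -0.25534966  0.36710239] 320.6427297919995
[291.02025307 198.96967385]
[285.93545465 218.60778278]
[395.61025318 198.33723771]
[408.61302578 215.99363908]
```

View pics/w1.png

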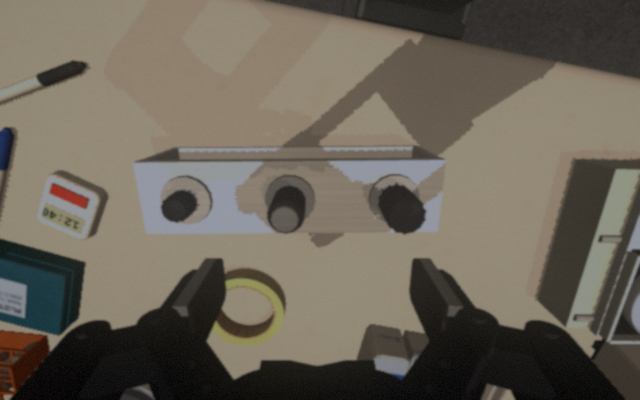

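Call:
drive_tool --deltas '[[[0.016,-0.0225,0],0],[[0.002,-0.001,-0.025],0],[[0,0,-0.03],0],[[0,0,0],0]]' --gripper 0.8

```text
time_s: 2.6
eef_pos: [0.5176, -0.2595, 0.1707]
eef_rot: [0.003, -0.094, 0.996, -0.002]
wrist_force: [-1.0, 0.7, -1.1]
opening: 0.803
```

```bash
python3 - <<'E'
from h import *
c=snap('wrist','w2'); o=get_obs(); print(o['eef_pos'])
for p in [(.516,-.263,.091),(.516,-.263,.139)]: print(proj(c,p))
E
```

```text
[ 0.51876116 -0.26022513  0.17309484]
[314.70526251 203.67676697]
[313.67392797 230.40224164]
```

View pics/w2.png

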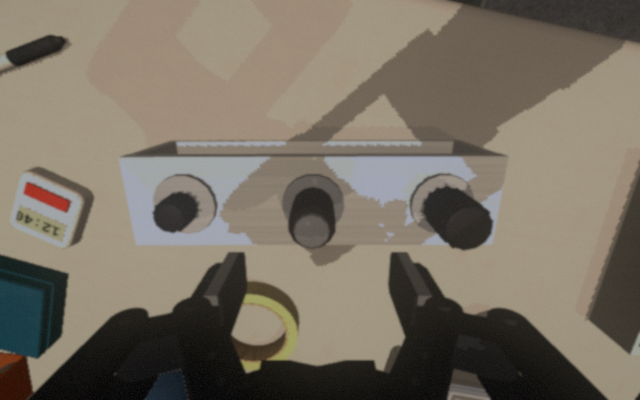

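Call:
drive_tool --deltas '[[[-0.002,-0.003,-0.01],0],[[0,0,-0.02],0],[[0,0,-0.02],0],[[0,0,-0.015],0],[[0,0,0],0]]'

```text
time_s: 3.15
eef_pos: [0.5194, -0.2634, 0.1135]
eef_rot: [0.009, -0.096, 0.995, -0.007]
wrist_force: [-1.2, 0.4, -1.0]
opening: 0.801
```

Call:
drive_tool --deltas '[[[-0.003,0,-0.01],0],[[0,0,-0.006],0],[[0,0,0],0]]'

```text
time_s: 3.45
eef_pos: [0.5173, -0.2642, 0.0987]
eef_rot: [0.01, -0.096, 0.995, -0.009]
wrist_force: [-0.2, 0.0, -0.1]
opening: 0.8
```

```bash
python3 - <<'E'
from h import *
o=get_obs(); print(o['eef_pos'],R.from_quat(np.r_[o['eef_rot'][1:],o['eef_rot'][0]]).as_matrix())
E
```

```text
[ 0.51729481 -0.26421637  0.09871537] [[-0.98128925 -0.19136837  0.02120261]
 [-0.19171     0.98133012 -0.01544245]
 [-0.01785157 -0.01921826 -0.99965593]]
```

Call:
drive_tool --deltas '[[[-0.001,0.001,-0.002],0],[[0,0,0],0],[[0,0,0],0],[[0,0,0],0],[[0,0,0],0],[[0,0,0],0]]' --gripper 0.0

```text
time_s: 4.05
eef_pos: [0.5169, -0.2637, 0.098]
eef_rot: [0.011, -0.096, 0.995, -0.009]
wrist_force: [0.5, 0.8, -1.1]
opening: 0.336
```

```bash
python3 - <<'E'
from h import *
c=snap('wrist','w3');o=get_obs(); print(o['eef_pos'],o['opening'],o['wrist_force'],R.from_quat(np.r_[o['eef_rot'][1:],o['eef_rot'][0]]).as_matrix()[:,2])
E
```

```text
[ 0.51692623 -0.26367297  0.09799032] 0.3351370202488137 [ 0.98337773  0.40256124 -0.84432436] [ 0.02278466 -0.01658097 -0.99960289]
```

View pics/w3.png

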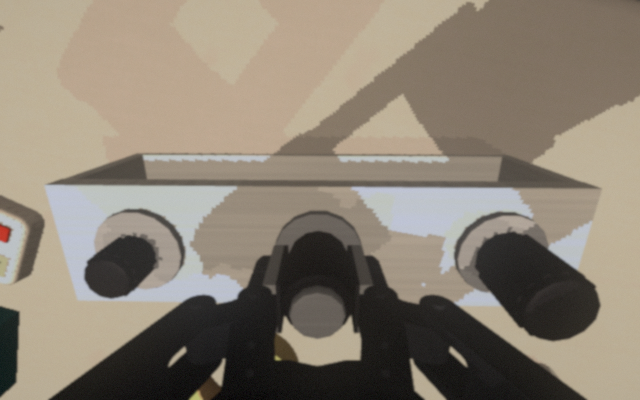

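Call:
drive_tool --deltas '[[[0,0,0.015],0],[[0,0,0.02],0],[[0,0,0.02],0],[[0,0,0.02],0],[[0,0,0.02],0],[[0,0,0.02],0],[[0,0,0.02],0],[[0,0,0.02],0],[[0,0,0],0]]'

```text
time_s: 5.0
eef_pos: [0.5158, -0.2626, 0.2664]
eef_rot: [0.011, -0.096, 0.995, -0.01]
wrist_force: [0.2, -0.5, -0.9]
opening: 0.338
```

```bash
python3 - <<'E'
from h import *
c=snap('wrist','w4');snap('scene','s4');o=get_obs(); print(o['eef_pos'],o['opening'],o['wrist_force'],R.from_quat(np.r_[o['eef_rot'][1:],o['eef_rot'][0]]).as_matrix()[:,2])
E
```

```text
[ 0.51449588 -0.26168479  0.262726  ] 0.337296332535015 [-0.22538531  0.30755111 -1.98714135] [ 0.02018685 -0.0146342  -0.99968912]
```

View pics/s4.png

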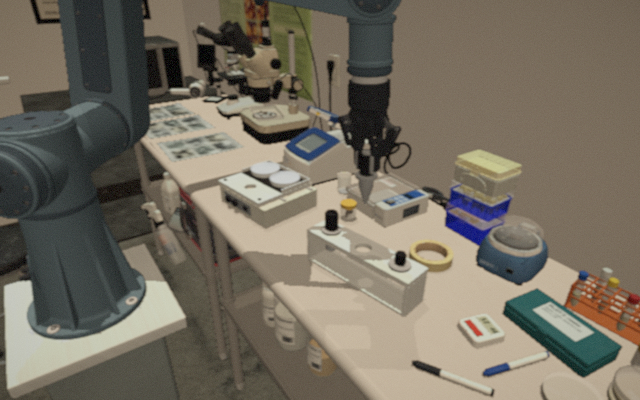

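Call:
drive_tool --deltas '[[[-0.005,0.043,0],0],[[-0.005,0.043,0],0],[[-0.005,0.043,0],0],[[-0.005,0.043,0],0],[[-0.005,0.043,0],0],[[-0.005,0.043,0],0],[[-0.005,0.043,0],0],[[-0.005,0.043,0],-0.01],[[-0.005,0.04,0],-0.02],[[0,0,0],0]]'

```text
time_s: 6.1
eef_pos: [0.4556, 0.1363, 0.2462]
eef_rot: [-0.002, -0.078, 0.997, -0.003]
wrist_force: [-1.5, -0.1, -1.8]
opening: 0.335
```

```bash
python3 - <<'E'
from h import *
c=snap('wrist','w5');c=snap('top','t5');o=get_obs(); print(o['eef_pos'],o['opening'],o['wrist_force'],R.from_quat(np.r_[o['eef_rot'][1:],o['eef_rot'][0]]).as_matrix()[:,1:])
E
```

```text
[0.45653235 0.13302451 0.24619869] 0.33469933861051604 [ 0.24681377 -0.58954072 -1.91955203] [[-0.15343325 -0.00413622]
 [ 0.98812149 -0.00935698]
 [-0.00861165 -0.99994767]]
```

View pics/w5.png

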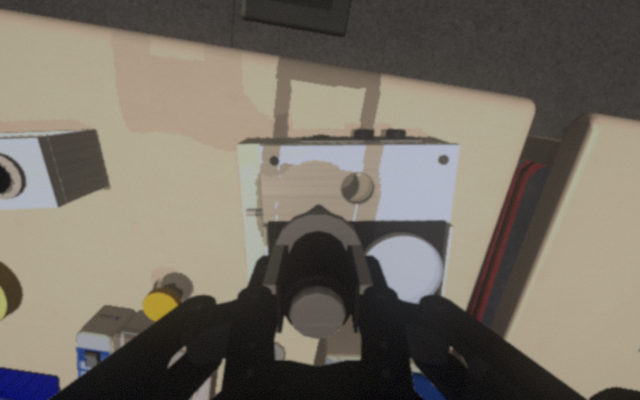

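```bash
python3 - <<'E'
from h import *
c=load('wrist' and 'w5')
im=cv2.resize(c['frame'][140:260,260:420,::-1],None,fx=5,fy=5,interpolation=cv2.INTER_CUBIC); cv2.imwrite('pics/w5z.png',im)
for n,p,z in [('tip',(318,207),.173),('cap',(318,315),.287),('hole',(358,188),.069)]: print(n,ray(c,*p,z))
E
```

```text
tip [0.45299445 0.13517571 0.173     ]
cap [0.45646532 0.13626301 0.287     ]
hole [0.46160878 0.17800272 0.069     ]
```

View pics/w5z.png

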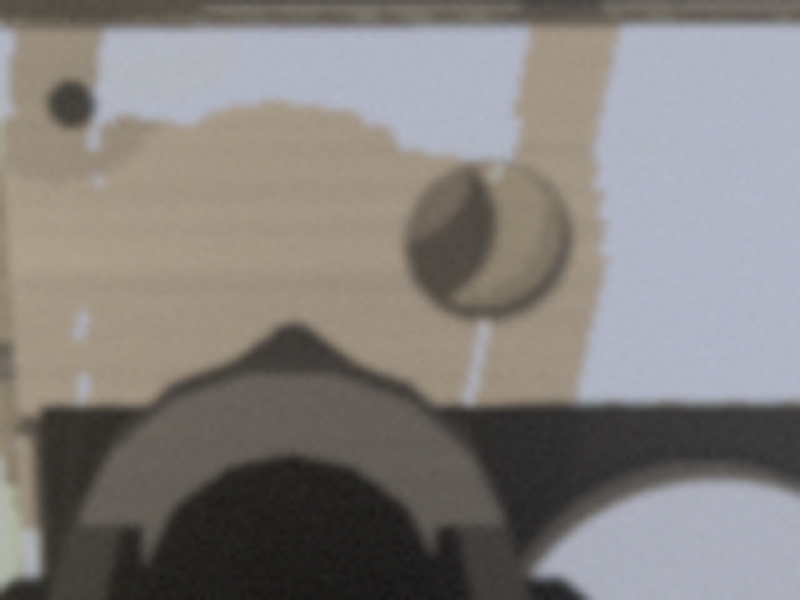

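```bash
python3 - <<'E'
from h import *
c=load('w5')
B=lambda u,v:(260+(u+.5)/5-.5,140+(v+.5)/5-.5)
for n,p,z in [('hole',(489,240),.069),('platR edge+y',(571,240),.069),('plat -y edge',(407,240),.069),('base +y edge',(497,235),.056)]: print(n,ray(c,*B(*p),z))
o=get_obs();print(o['eef_pos'],o['time_s'])
E
```

```text
hole [0.4612844  0.17730641 0.069     ]
platR edge+y [0.45860984 0.19405558 0.069     ]
plat -y edge [0.46396089 0.16054511 0.069     ]
base +y edge [0.46326847 0.18093716 0.056     ]
[0.45653235 0.13302451 0.24619869] 6.2
```

Call:
drive_tool --deltas '[[[0.005,0.02,0],0],[[0.0045,0.018,-0.01],0],[[0,0,-0.02],0],[[0,0,-0.02],0],[[0,0,-0.015],0],[[0,0,0],0],[[0,0,0],0]]'

```text
time_s: 6.9
eef_pos: [0.4674, 0.1624, 0.1753]
eef_rot: [-0.005, -0.072, 0.997, -0.006]
wrist_force: [0.6, -0.5, -2.5]
opening: 0.335
```

```bash
python3 - <<'E'
from h import *
c=snap('wrist','w6');s=snap('scene','s6');o=get_obs(); print(o['eef_pos'],o['wrist_force'],R.from_quat(np.r_[o['eef_rot'][1:],o['eef_rot'][0]]).as_matrix()[:,1:])
a=cv2.resize(c['frame'][120:260,240:400,::-1],None,fx=4,fy=4,interpolation=cv2.INTER_CUBIC)
b=cv2.resize(s['frame'][120:240,210:330,::-1],None,fx=4.6667,fy=4.6667,interpolation=cv2.INTER_CUBIC)
cv2.imwrite('pics/w6z.png',a);cv2.imwrite('pics/s6z.png',b)
E
```

```text
[0.46760235 0.16278447 0.17585764] [-0.088174   -0.56780116 -2.31899397] [[-0.14325132 -0.00837621]
 [ 0.98961654 -0.0130884 ]
 [-0.01175401 -0.99987926]]
```

View pics/w6z.png

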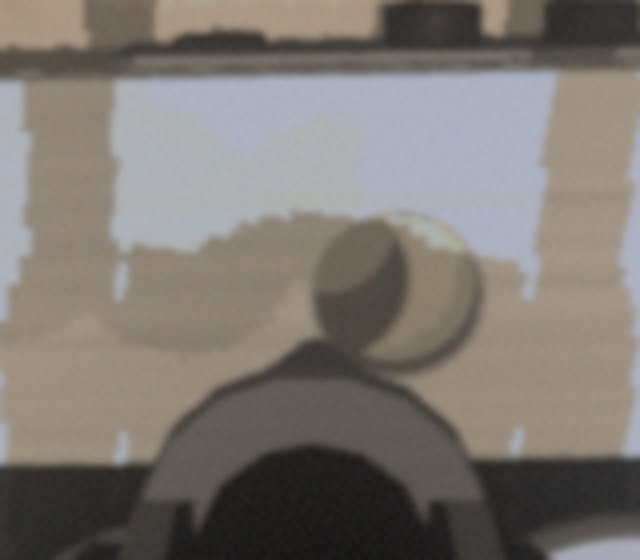

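View pics/s6z.png

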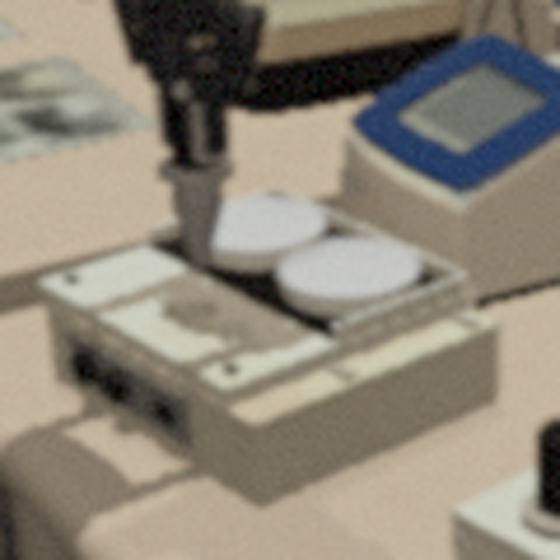

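```bash
python3 - <<'E'
from h import *
c=load('w6')
B=lambda u,v:(240+(u+.5)/4-.5,120+(v+.5)/4-.5)
for n,p,z in [('tip front',(318,341),.103),('hole',(398,292),.069),('plat -y edge',(314,290),.069),('base +y edge',(409,280),.056)]: print(n,ray(c,*B(*p),z))
E
```

```text
tip front [0.46243529 0.16136553 0.103     ]
hole [0.46093611 0.17730106 0.069     ]
plat -y edge [0.46302043 0.1604048  0.069     ]
base +y edge [0.46160794 0.18047685 0.056     ]
```

Call:
drive_tool --deltas '[[[-0.003,0.008,0],0],[[0,0.001,-0.01],0],[[0,0,0],0]]'

```text
time_s: 7.3
eef_pos: [0.4659, 0.1723, 0.1674]
eef_rot: [-0.003, -0.071, 0.997, -0.006]
wrist_force: [-0.3, 0.2, -3.3]
opening: 0.335
```

Call:
drive_tool --deltas '[[[-0.001,-0.001,-0.01],0],[[0,0,-0.01],0],[[0,0,-0.01],0],[[0,0,-0.01],0],[[0,0,0],0]]'

```text
time_s: 7.8
eef_pos: [0.464, 0.1715, 0.1233]
eef_rot: [-0.003, -0.072, 0.997, -0.006]
wrist_force: [-0.4, -0.2, -0.0]
opening: 0.336
```

Call:
drive_tool --deltas '[[[0,-0.001,-0.006],0],[[0,-0.002,-0.006],0],[[0,-0.002,-0.006],0],[[0,0,0],0]]'

```text
time_s: 8.2
eef_pos: [0.4646, 0.1675, 0.1045]
eef_rot: [-0.002, -0.072, 0.997, -0.005]
wrist_force: [-0.9, 0.6, -2.3]
opening: 0.333
```

Call:
drive_tool --deltas '[[[0,-0.002,-0.005],0],[[0,-0.002,-0.005],0],[[0,-0.001,-0.005],0],[[0,0,0],0]]'

```text
time_s: 8.6
eef_pos: [0.4648, 0.1623, 0.0885]
eef_rot: [-0.002, -0.072, 0.997, -0.004]
wrist_force: [0.6, 3.2, -4.2]
opening: 0.337
```

```bash
python3 - <<'E'
from h import *
c=snap('wrist','w7');s=snap('scene','s7');o=get_obs(); print(o['eef_pos'],o['wrist_force'],R.from_quat(np.r_[o['eef_rot'][1:],o['eef_rot'][0]]).as_matrix()[:,1:])
a=cv2.resize(c['frame'][120:360,220:420,::-1],None,fx=2.5,fy=2.5,interpolation=cv2.INTER_CUBIC)
b=cv2.resize(s['frame'][120:240,210:330,::-1],None,fx=4.6667,fy=4.6667,interpolation=cv2.INTER_CUBIC)
cv2.imwrite('pics/w7z.png',a);cv2.imwrite('pics/s7z.png',b)
E
```

```text
[0.46485117 0.16234909 0.0888667 ] [-0.3306799   2.62862909 -2.28267717] [[-0.14307784 -0.00324471]
 [ 0.98967234 -0.00935778]
 [-0.00879733 -0.99995095]]
```

View pics/w7z.png

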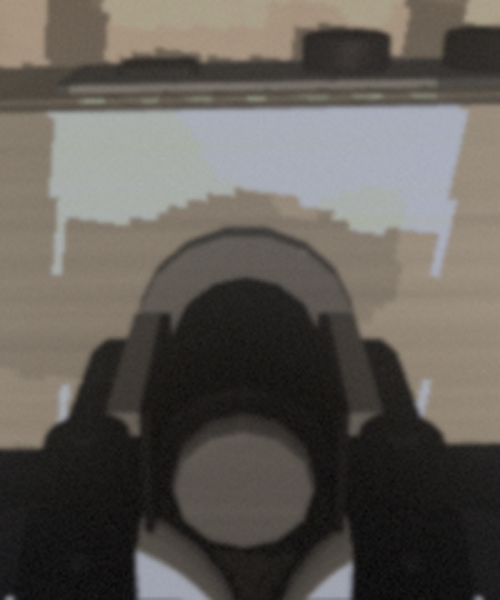

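View pics/s7z.png

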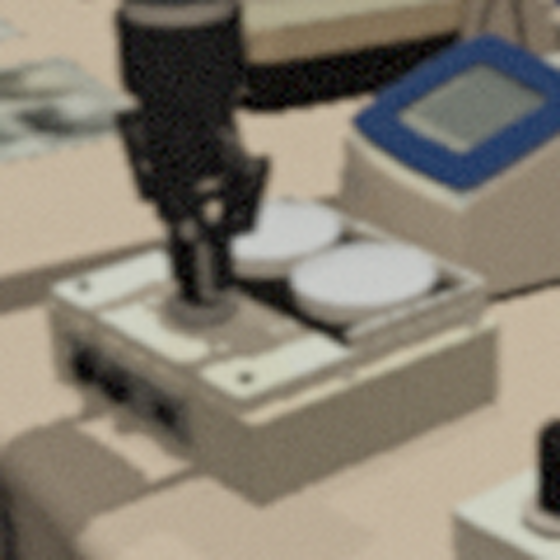

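Going well: the platform has shifted and only about 7 mm remains. Continue down.

Call:
drive_tool --deltas '[[[0,0,-0.004],0],[[0,0,-0.004],0],[[0,0,-0.003],0],[[0,0,0],0]]'

```text
time_s: 9.1
eef_pos: [0.4653, 0.1625, 0.0826]
eef_rot: [-0.002, -0.072, 0.997, -0.005]
wrist_force: [-0.9, 1.9, -2.7]
opening: 0.335
```

Call:
drive_tool --deltas '[[[0,0,-0.003],0],[[0,0,-0.003],0],[[0,0,0],0],[[0,0,0],0]]'

```text
time_s: 9.5
eef_pos: [0.4655, 0.1626, 0.0826]
eef_rot: [-0.003, -0.073, 0.997, -0.006]
wrist_force: [-0.4, 2.5, -0.7]
opening: 0.332
```

```bash
python3 - <<'E'
from h import *
c=snap('wrist','w8');s=snap('scene','s8');t=snap('top','t8');o=get_obs(); print(o['eef_pos'],o['wrist_force'],R.from_quat(np.r_[o['eef_rot'][1:],o['eef_rot'][0]]).as_matrix()[:,2])
b=cv2.resize(s['frame'][120:240,210:330,::-1],None,fx=4.6667,fy=4.6667,interpolation=cv2.INTER_CUBIC)
cv2.imwrite('pics/s8z.png',b)
b=cv2.resize(t['frame'][145:245,150:270,::-1],None,fx=5,fy=5,interpolation=cv2.INTER_CUBIC)
cv2.imwrite('pics/t8z.png',b)
E
```

```text
[0.46544593 0.16253815 0.08219946] [-1.56304797  1.99575928  2.11238123] [-0.00475964 -0.01196977 -0.99991703]
```

View pics/s8z.png

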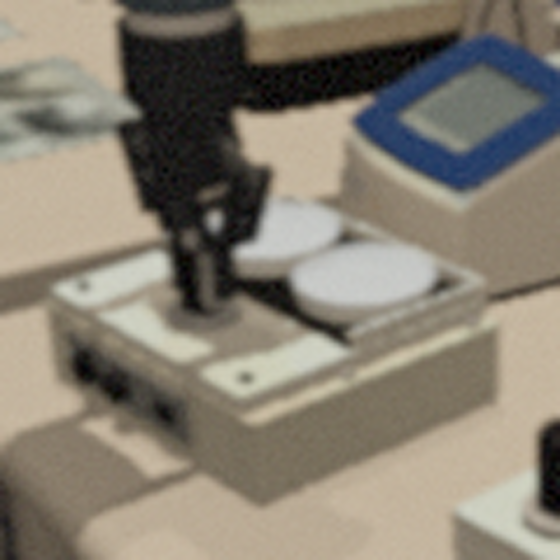

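View pics/t8z.png

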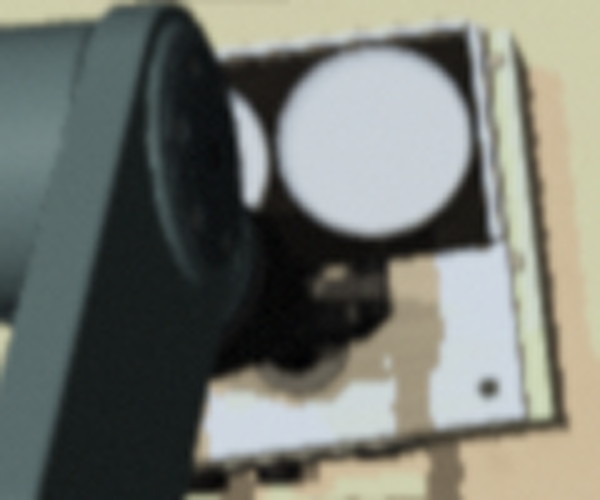

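Call:
drive_tool --deltas '[[[0,0,0.01],0],[[0,0,0.015],0],[[0,0,0.02],0],[[0,0,0.02],0],[[0,0,0.02],0],[[0,0,0.02],0],[[0,0,0.025],0],[[0,0,0.025],0],[[0,0,0],0]]'

```text
time_s: 10.55
eef_pos: [0.4656, 0.1587, 0.2436]
eef_rot: [-0.003, -0.072, 0.997, -0.009]
wrist_force: [0.8, -0.9, -1.4]
opening: 0.333
```

```bash
python3 - <<'E'
from h import *
c=snap('wrist','w9');o=get_obs(); print(o['eef_pos'],o['wrist_force'],R.from_quat(np.r_[o['eef_rot'][1:],o['eef_rot'][0]]).as_matrix()[:,2])
E
```

```text
[0.46452247 0.15865432 0.24150889] [-0.33529469  0.16269748 -3.00572516] [-0.00731025 -0.01851519 -0.99980185]
```

View pics/w9.png

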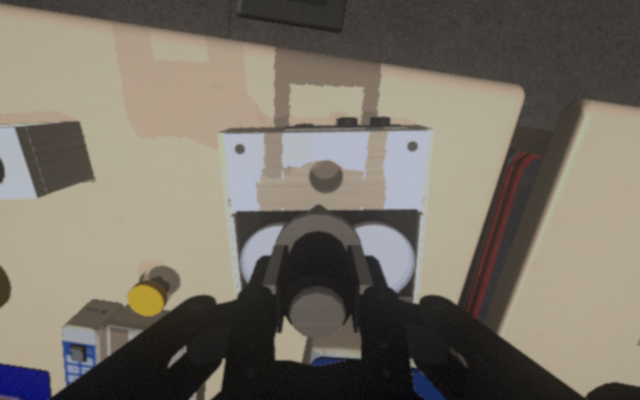

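```bash
python3 - <<'E'
from h import *
c=load('w9')
im=cv2.resize(c['frame'][120:220,210:440,::-1],None,fx=3.4,fy=3.4,interpolation=cv2.INTER_CUBIC); cv2.imwrite('pics/w9z.png',im)
for n,p,z in [('hole',(325.5,176),.069),('tip',(318,208),.168),('cap',(318,313),.28)]: print(n,ray(c,*p,z))
E
```

```text
hole [0.46368414 0.16302104 0.069     ]
tip [0.46448916 0.15700031 0.168     ]
cap [0.46880437 0.15940414 0.28      ]
```

View pics/w9z.png

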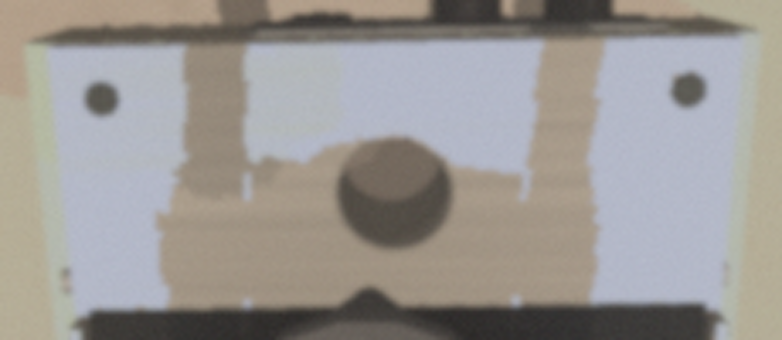

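Call:
drive_tool --deltas '[[[0.005,-0.042,0],0],[[0.005,-0.042,0],0],[[0.005,-0.042,0.002],0],[[0.005,-0.042,0.002],0],[[0.005,-0.042,0],0],[[0.005,-0.042,0],0],[[0.005,-0.042,0],0.02],[[0.005,-0.042,0],0.02],[[0.005,-0.042,0],0],[[0,0,0],0]]'

```text
time_s: 11.6
eef_pos: [0.5003, -0.2326, 0.228]
eef_rot: [-0.014, -0.095, 0.995, -0.006]
wrist_force: [-0.1, 0.3, -1.8]
opening: 0.338
```

```bash
python3 - <<'E'
from h import *
c=snap('wrist','w10');o=get_obs(); print(o['eef_pos'],o['wrist_force'],R.from_quat(np.r_[o['eef_rot'][1:],o['eef_rot'][0]]).as_matrix()[:,1:])
print(proj(c,(.516,-.263,.085)))
E
```

```text
[ 0.49986412 -0.23010615  0.22736603] [ 0.07848083  0.07713788 -1.60075049] [[-0.19097095 -0.02809765]
 [ 0.98157406 -0.01210234]
 [-0.00651656 -0.99953192]]
[284.47076638 198.40081193]
```

View pics/w10.png

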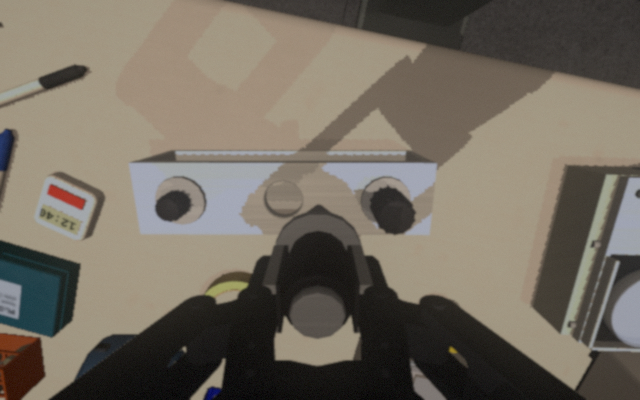

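```bash
python3 - <<'E'
from h import *
c=load('w10')
for n,p,z in [('tip',(318,209),.154),('cap',(318,312),.268)]: print(n,ray(c,*p,z))
E
```

```text
tip [ 0.49785958 -0.23405525  0.154     ]
cap [ 0.50137381 -0.23251807  0.268     ]
```

Call:
drive_tool --deltas '[[[0.01,-0.016,0],0],[[0.008,-0.014,0],0],[[0,0,-0.015],0],[[0,0,-0.015],0],[[0,0,0],0],[[0,0,0],0]]'

```text
time_s: 12.25
eef_pos: [0.5136, -0.2528, 0.1862]
eef_rot: [-0.02, -0.097, 0.995, 0.001]
wrist_force: [0.0, 0.2, -2.5]
opening: 0.336
```

```bash
python3 - <<'E'
from h import *
c=snap('wrist','w11');o=get_obs(); print(o['eef_pos'],o['wrist_force'],R.from_quat(np.r_[o['eef_rot'][1:],o['eef_rot'][0]]).as_matrix()[:,1:])
print(proj(c,(.516,-.263,.085)))
z=o['eef_pos'][2]+.017-.09
for p in [(318,209),(318,205)]: print(ray(c,*p,z))
E
```

```text
[ 0.51340413 -0.25256498  0.18605815] [ 0.07685323  0.68375992 -2.39674088] [[-0.19316703 -0.04067045]
 [ 0.98114497 -0.00148269]
 [ 0.00640676 -0.99917152]]
[304.47805741 203.39954271]
[ 0.50988534 -0.25336929  0.11305815]
[ 0.50695496 -0.25394963  0.11305815]
```

View pics/w11.png

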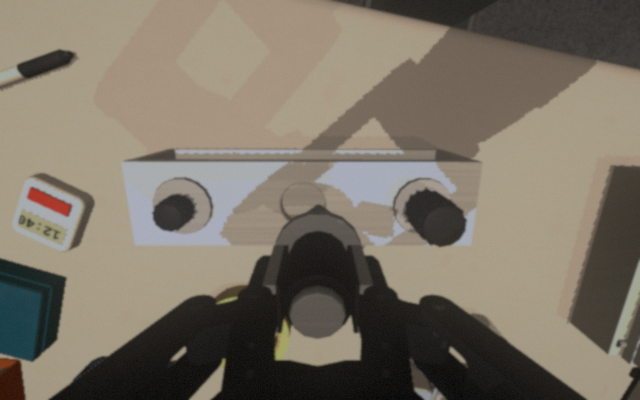

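Call:
drive_tool --deltas '[[[0.006,-0.01,0],0],[[0,0,0],0],[[0,0,-0.01],0],[[0,0,0],0]]'

```text
time_s: 12.7
eef_pos: [0.5208, -0.2631, 0.177]
eef_rot: [-0.019, -0.098, 0.995, 0.0]
wrist_force: [-0.4, 0.2, -2.1]
opening: 0.331
```

```bash
python3 - <<'E'
from h import *
c=snap('wrist','w12');o=get_obs(); print(o['eef_pos'],o['wrist_force'],R.from_quat(np.r_[o['eef_rot'][1:],o['eef_rot'][0]]).as_matrix()[:,1:])
z=o['eef_pos'][2]+.017-.09
for p in [(318,209),(318,205)]: print(ray(c,*p,z))
a=cv2.resize(c['frame'][120:360,220:420,::-1],None,fx=2.5,fy=2.5,interpolation=cv2.INTER_CUBIC);cv2.imwrite('pics/w12z.png',a)
E
```

```text
[ 0.52123058 -0.26340882  0.1779097 ] [-0.10738961  0.2517477  -0.32199179] [[-0.19422237 -0.03706834]
 [ 0.9809529  -0.00427077]
 [ 0.00301217 -0.99930361]]
[ 0.51682713 -0.26386025  0.1049097 ]
[ 0.51391067 -0.26444126  0.1049097 ]
```

View pics/w12z.png

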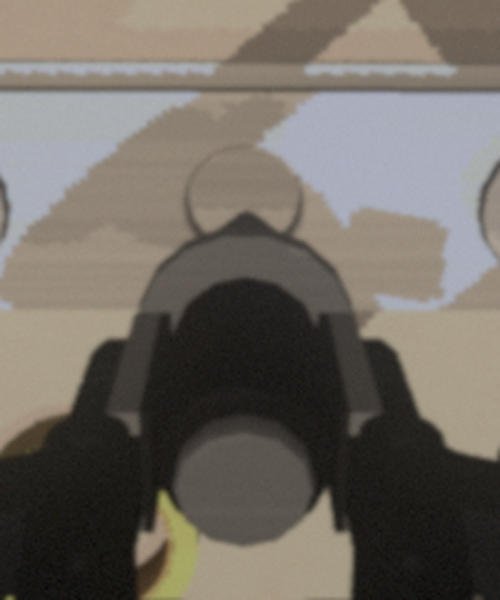

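Tip is over the hole (hole centre about (317,198) px, in line in y). Descend, easing x back as the shank enters.

Call:
drive_tool --deltas '[[[0,0,-0.012],0],[[0,0,-0.012],0],[[0,0,-0.012],0],[[-0.001,0,-0.01],0],[[0,0,0],0]]'

```text
time_s: 13.25
eef_pos: [0.5194, -0.2628, 0.1271]
eef_rot: [-0.019, -0.098, 0.995, 0.0]
wrist_force: [-0.9, 0.2, -1.1]
opening: 0.336
```

Call:
drive_tool --deltas '[[[-0.001,0,-0.008],0],[[-0.001,0,-0.007],0],[[0,0,-0.005],0],[[0,0,0],0]]'

```text
time_s: 13.65
eef_pos: [0.5171, -0.2629, 0.1051]
eef_rot: [-0.019, -0.098, 0.995, 0.0]
wrist_force: [0.3, 0.2, -0.8]
opening: 0.337
```

Call:
drive_tool --deltas '[[[0,0,-0.005],0],[[0,0,-0.003],0],[[0,0,-0.002],0],[[0,0,0],0]]'

```text
time_s: 14.05
eef_pos: [0.5178, -0.2635, 0.0995]
eef_rot: [-0.019, -0.098, 0.995, -0.0]
wrist_force: [0.3, -0.3, -2.8]
opening: 0.335
```

```bash
python3 - <<'E'
from h import *
c=snap('wrist','w13');s=snap('scene','s13');o=get_obs(); print(o['eef_pos'],o['wrist_force'])
a=cv2.resize(s['frame'][150:310,290:440,::-1],None,fx=3.7,fy=3.7,interpolation=cv2.INTER_CUBIC);cv2.imwrite('pics/s13z.png',a)
E
```

```text
[ 0.51790017 -0.26357888  0.09905918] [ 0.62632556 -0.26318236 -1.20486614]
```

View pics/s13z.png

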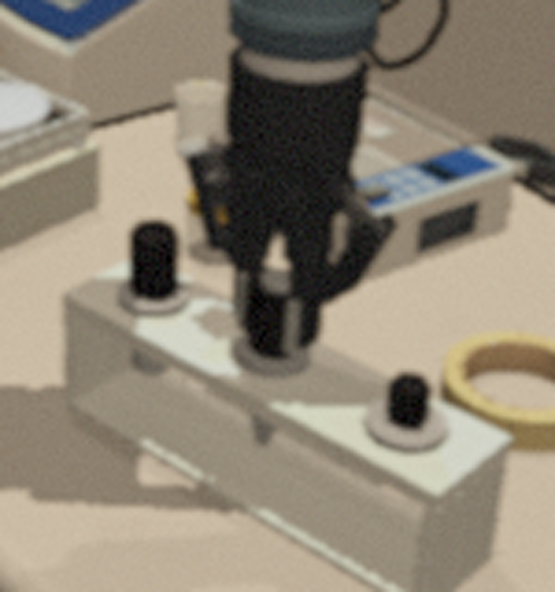

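Call:
drive_tool --deltas '[[[0,0,-0.003],0],[[0,0,0],0]]'

```text
time_s: 14.35
eef_pos: [0.5181, -0.264, 0.0993]
eef_rot: [-0.019, -0.098, 0.995, -0.001]
wrist_force: [-1.0, 0.1, -1.1]
opening: 0.338
```

Call:
drive_tool --deltas '[[[0,0,0],0],[[0,0,0],0],[[0,0,0],0],[[0,0,0],0]]' --gripper 0.75

```text
time_s: 14.75
eef_pos: [0.5185, -0.2644, 0.0989]
eef_rot: [-0.019, -0.098, 0.995, -0.001]
wrist_force: [-0.2, 0.1, 0.2]
opening: 0.751
```

Call:
drive_tool --deltas '[[[0,0,0.015],0],[[0,0,0.02],0],[[0,0,0.025],0],[[0,0,0.025],0],[[0,0,0.015],0],[[0,0,0],0]]'

```text
time_s: 15.35
eef_pos: [0.518, -0.2639, 0.2061]
eef_rot: [-0.019, -0.098, 0.995, -0.001]
wrist_force: [-0.1, 0.3, 0.0]
opening: 0.747
```

```bash
python3 - <<'E'
from h import *
c=snap('wrist','w14');s=snap('scene','s14');o=get_obs(); print(o['eef_pos'],o['wrist_force'],R.from_quat(np.r_[o['eef_rot'][1:],o['eef_rot'][0]]).as_matrix()[:,1:])
for p in [(.516,-.263,.091),(.516,-.263,.139),(.498,-.170,.091),(.498,-.170,.135)]: print(proj(c,p))
E
```

```text
[ 0.51697118 -0.26315307  0.20345692] [-0.17461275  0.09493295  0.47319367] [[-0.19483115 -0.03957849]
 [ 0.98082936 -0.00397066]
 [ 0.00381961 -0.99920858]]
[319.59935468 195.96185913]
[320.1319356  214.15305161]
[431.94563793 196.5408267 ]
[453.28685303 213.02653039]
```

View pics/w14.png

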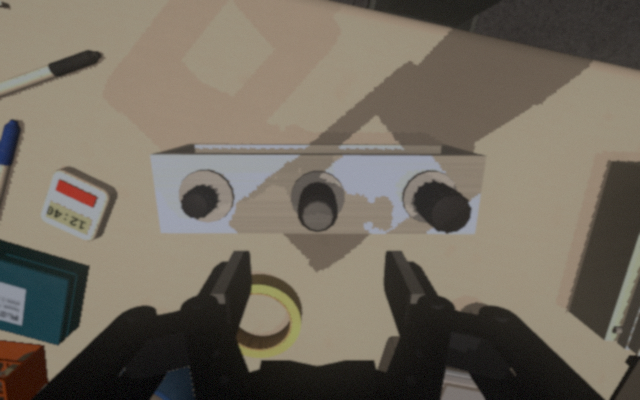

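View pics/s14.png

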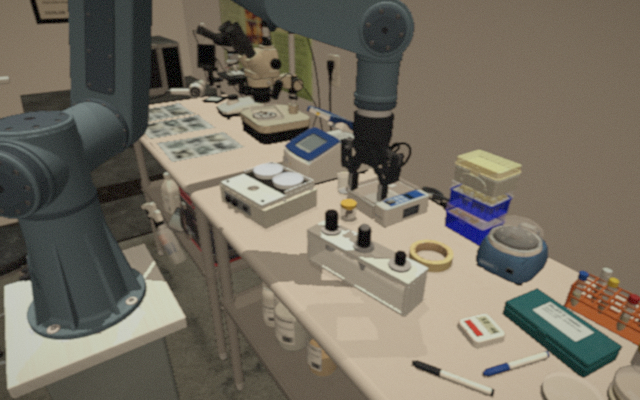

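Call:
drive_tool --deltas '[[[-0.006,0.03,0],0],[[-0.006,0.03,0],0],[[-0.006,0.03,0],0],[[0,0.003,-0.01],0],[[0,0,0],0],[[0,0,0],0]]'

```text
time_s: 16.05
eef_pos: [0.4945, -0.1665, 0.1862]
eef_rot: [-0.024, -0.097, 0.995, 0.003]
wrist_force: [0.2, -0.4, 0.0]
opening: 0.752
```

```bash
python3 - <<'E'
from h import *
c=snap('wrist','w15');o=get_obs(); print(o['eef_pos'],o['wrist_force'],R.from_quat(np.r_[o['eef_rot'][1:],o['eef_rot'][0]]).as_matrix()[:,1:])
for p in [(.498,-.170,.091),(.498,-.170,.135)]: print(proj(c,p))
E
```

```text
[ 0.49438053 -0.16665778  0.18596364] [0.08065861 0.42576272 0.69880215] [[-0.19258273 -0.04947191]
 [ 0.98121578  0.00178301]
 [ 0.01129079 -0.99877392]]
[311.80165645 209.39662227]
[311.41246137 229.21735037]
```

View pics/w15.png

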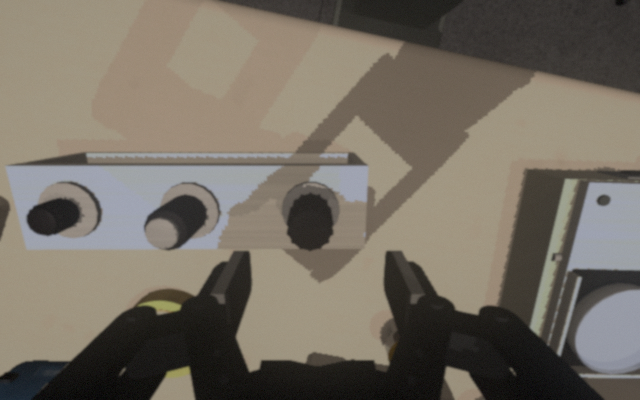

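Call:
drive_tool --deltas '[[[0.003,-0.0035,-0.01],0],[[0,0,-0.02],0],[[0,0,-0.02],0],[[0,0,-0.02],0],[[0,0,-0.01],0],[[0,0,0],0]]'

```text
time_s: 16.7
eef_pos: [0.4991, -0.1765, 0.1012]
eef_rot: [-0.024, -0.094, 0.995, 0.002]
wrist_force: [-0.0, 0.4, 0.5]
opening: 0.75
```

Call:
drive_tool --deltas '[[[-0.0015,0.006,-0.003],0],[[0,0,0],0]]'

```text
time_s: 16.9
eef_pos: [0.4979, -0.171, 0.0984]
eef_rot: [-0.023, -0.093, 0.995, 0.002]
wrist_force: [0.5, 0.1, -0.3]
opening: 0.75
```

Call:
drive_tool --deltas '[[[0,0,0],0],[[0,0,0],0],[[0,0,0],0],[[0,0,0],0],[[0,0,0],0]]' --gripper 0.0

```text
time_s: 17.4
eef_pos: [0.4996, -0.1716, 0.1011]
eef_rot: [-0.021, -0.094, 0.995, 0.001]
wrist_force: [0.9, -0.5, -1.4]
opening: 0.338
```

```bash
python3 - <<'E'
from h import *
c=snap('wrist','w16');o=get_obs(); print(o['eef_pos'],o['opening'],o['wrist_force'],R.from_quat(np.r_[o['eef_rot'][1:],o['eef_rot'][0]]).as_matrix()[:,1:])
E
```

```text
[ 0.49952997 -0.17154336  0.10105255] 0.3356501501658311 [-0.55733076  0.26129147 -1.55451293] [[-0.18673136 -0.04299371]
 [ 0.98239699 -0.00283377]
 [ 0.00524926 -0.99907132]]
```

View pics/w16.png

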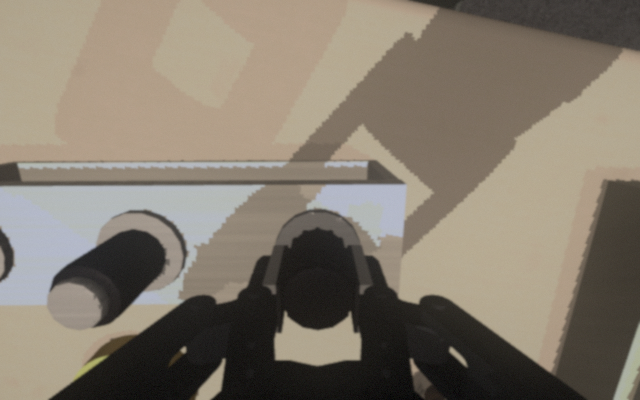

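Call:
drive_tool --deltas '[[[0,0,0.015],0],[[0,0,0.02],0],[[0,0,0.02],0],[[0,0,0.02],0],[[0,0,0.02],0],[[0,0,0.015],0],[[0,0,0],0]]'

```text
time_s: 18.15
eef_pos: [0.4973, -0.1704, 0.2129]
eef_rot: [-0.024, -0.094, 0.995, 0.002]
wrist_force: [0.2, 0.7, -0.9]
opening: 0.333
```

Call:
drive_tool --deltas '[[[-0.005,0.042,0],0],[[-0.005,0.042,0],0],[[-0.005,0.042,0],0],[[-0.005,0.042,0],0],[[-0.005,0.042,0],0],[[-0.005,0.042,0],0],[[-0.003,0.03,0],-0.02],[[0,0.02,0],-0.01],[[0,0,0],0]]'

```text
time_s: 19.05
eef_pos: [0.4571, 0.1412, 0.2044]
eef_rot: [-0.027, -0.076, 0.997, 0.003]
wrist_force: [1.3, 0.0, -1.7]
opening: 0.336
```

```bash
python3 - <<'E'
from h import *
c=snap('wrist','w17');o=get_obs(); print(o['eef_pos'],o['opening'],o['wrist_force'],R.from_quat(np.r_[o['eef_rot'][1:],o['eef_rot'][0]]).as_matrix()[:,1:])
E
```

```text
[0.45704417 0.1400932  0.20421573] 0.337297891165208 [-0.17615799 -0.11737977 -1.829412  ] [[-0.15078292 -0.05582362]
 [ 0.98851779  0.00143773]
 [ 0.00985385 -0.99843961]]
```

View pics/w17.png

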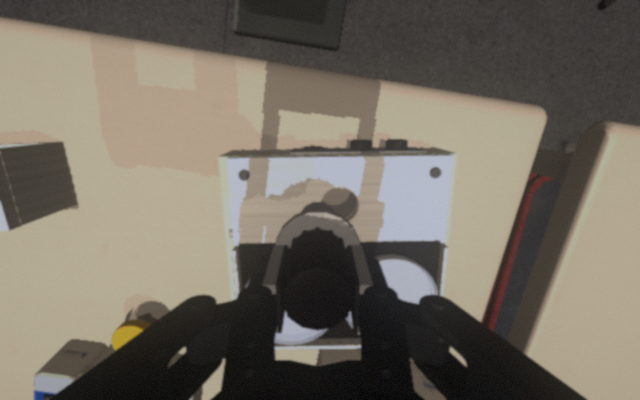

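Call:
drive_tool --deltas '[[[0.004,0.012,0],0],[[0.003,0.011,0],0],[[0,0,-0.015],0],[[0,0,-0.015],0],[[0,0,0],0],[[0,0,0],0]]'

```text
time_s: 19.7
eef_pos: [0.4665, 0.1627, 0.1724]
eef_rot: [-0.028, -0.073, 0.997, 0.003]
wrist_force: [-1.1, 0.4, -2.0]
opening: 0.333
```

```bash
python3 - <<'E'
from h import *
c=snap('wrist','w18');s=snap('scene','s18');o=get_obs(); print(o['eef_pos'],o['opening'],o['wrist_force'],R.from_quat(np.r_[o['eef_rot'][1:],o['eef_rot'][0]]).as_matrix()[:,1:])
a=cv2.resize(c['frame'][130:270,230:410,::-1],None,fx=4,fy=4,interpolation=cv2.INTER_CUBIC);cv2.imwrite('pics/w18z.png',a)
a=cv2.resize(s['frame'][120:240,210:330,::-1],None,fx=4.6667,fy=4.6667,interpolation=cv2.INTER_CUBIC);cv2.imwrite('pics/s18z.png',a)
E
```

```text
[0.46651211 0.16265695 0.17274194] 0.33202227532498374 [-0.71486991  0.13601359 -2.09860945] [[-0.1463029  -0.05542851]
 [ 0.98919726  0.00106668]
 [ 0.00917863 -0.99846209]]
```

View pics/w18z.png

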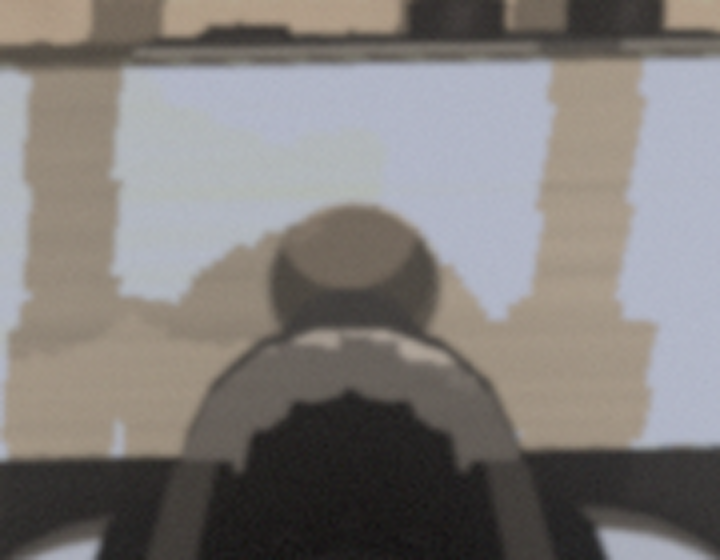

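View pics/s18z.png

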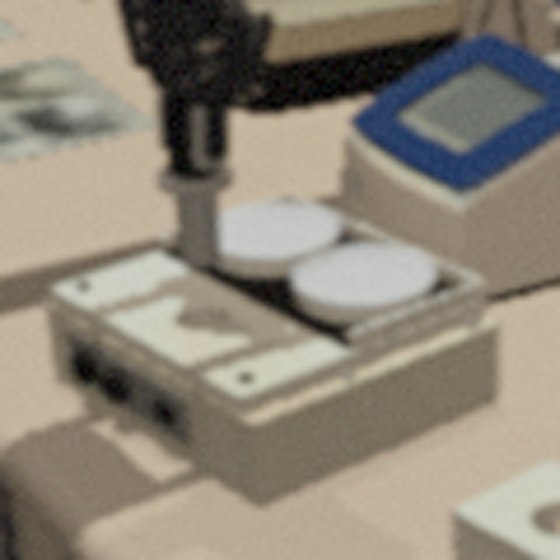

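```bash
python3 - <<'E'
from h import *
c=load('w18')
B=lambda u,v:(230+(u+.5)/4-.5,130+(v+.5)/4-.5)
for n,p,z in [('shank front',(353,290),.107),('hole',(354,290),.069),('hole front',(354,205),.069),('flange front',(353,328),.157)]: print(n,ray(c,*B(*p),z))
E
```

```text
shank front [0.4545111  0.16111923 0.107     ]
hole [0.4647886  0.16326618 0.069     ]
hole front [0.44745003 0.16068209 0.069     ]
flange front [0.44610252 0.15932464 0.157     ]
```

Call:
drive_tool --deltas '[[[-0.002,0.0005,-0.01],0],[[0,0,-0.01],0],[[0,0,-0.01],0],[[0,0,0],0]]'

```text
time_s: 20.2
eef_pos: [0.4651, 0.163, 0.1416]
eef_rot: [-0.026, -0.073, 0.997, 0.003]
wrist_force: [-0.1, 0.5, -1.1]
opening: 0.339
```

Shank end about at 0.076; enter the hole gently.

Call:
drive_tool --deltas '[[[0,0,-0.008],0],[[0,0,-0.008],0],[[0,0,-0.008],0],[[0,0,0],0]]'

```text
time_s: 20.6
eef_pos: [0.4648, 0.163, 0.115]
eef_rot: [-0.027, -0.073, 0.997, 0.003]
wrist_force: [0.4, -0.5, -1.0]
opening: 0.337
```

Call:
drive_tool --deltas '[[[0,0,-0.008],0],[[0,0,-0.008],0],[[0,0,-0.006],0],[[0,0,-0.004],0],[[0,0,0],0]]'

```text
time_s: 21.1
eef_pos: [0.4649, 0.163, 0.0866]
eef_rot: [-0.027, -0.073, 0.997, 0.003]
wrist_force: [0.2, 0.1, -1.9]
opening: 0.336
```

Call:
drive_tool --deltas '[[[0,0,-0.003],0],[[0,0,-0.002],0],[[0,0,0],0]]'

```text
time_s: 21.4
eef_pos: [0.466, 0.1632, 0.0853]
eef_rot: [-0.026, -0.073, 0.997, 0.002]
wrist_force: [0.6, -0.8, -1.5]
opening: 0.332
```

```bash
python3 - <<'E'
from h import *
c=snap('wrist','w19');s=snap('scene','s19');o=get_obs(); print(o['eef_pos'],o['opening'],o['wrist_force'])
a=cv2.resize(s['frame'][120:240,210:330,::-1],None,fx=4.6667,fy=4.6667,interpolation=cv2.INTER_CUBIC);cv2.imwrite('pics/s19z.png',a)
E
```

```text
[0.4660995  0.16326046 0.08490118] 0.33536772700960366 [ 0.58903907  0.75985639 -1.43859554]
```

View pics/s19z.png

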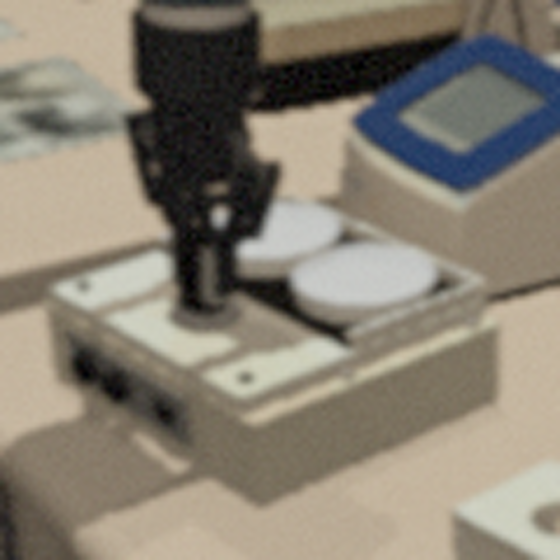

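View pics/w19.png

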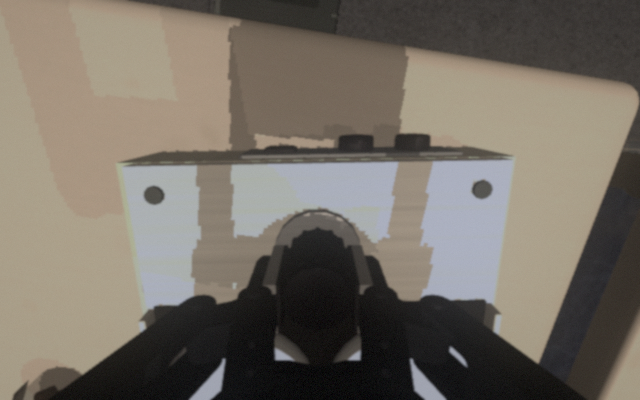

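Call:
drive_tool --deltas '[[[0,0,-0.003],0],[[0,0,-0.002],0],[[0,0,0],0]]'

```text
time_s: 21.8
eef_pos: [0.4665, 0.1634, 0.0851]
eef_rot: [-0.026, -0.074, 0.997, 0.002]
wrist_force: [1.3, -0.1, -1.6]
opening: 0.333
```

Call:
drive_tool --deltas '[[[0,0,0],0],[[0,0,0],0],[[0,0,0],0],[[0,0,0],0]]' --gripper 0.7

```text
time_s: 22.2
eef_pos: [0.4669, 0.1634, 0.0845]
eef_rot: [-0.026, -0.074, 0.997, 0.002]
wrist_force: [-0.3, 0.0, 0.6]
opening: 0.698
```

Call:
drive_tool --deltas '[[[0,0,0.015],0],[[0,0,0.02],0],[[0,0,0.025],0],[[0,0,0.025],0],[[0,0,0.025],0],[[0,0,0.02],0],[[0,0,0],0]]'

```text
time_s: 22.9
eef_pos: [0.4643, 0.163, 0.2162]
eef_rot: [-0.029, -0.073, 0.997, 0.002]
wrist_force: [0.9, 0.6, 0.1]
opening: 0.701
```

```bash
python3 - <<'E'
from h import *
c=snap('wrist','w20');s=snap('scene','s20');o=get_obs(); print(o['eef_pos'],o['opening'],o['wrist_force'])
a=cv2.resize(s['frame'][140:310,210:440,::-1],None,fx=3.4,fy=3.4,interpolation=cv2.INTER_CUBIC);cv2.imwrite('pics/s20z.png',a)
for p in [(.464,.163,.075),(.464,.163,.119)]: print(proj(c,p),proj(s,p))
E
```

```text
[0.46260224 0.16277993 0.2132895 ] 0.6946974617681195 [-0.21989437  0.32940934 -0.52559888]
[316.89408928 192.89937676] [252.95027676 185.63069857]
[317.29492598 206.02147104] [251.78721515 171.43565365]
```

View pics/s20z.png

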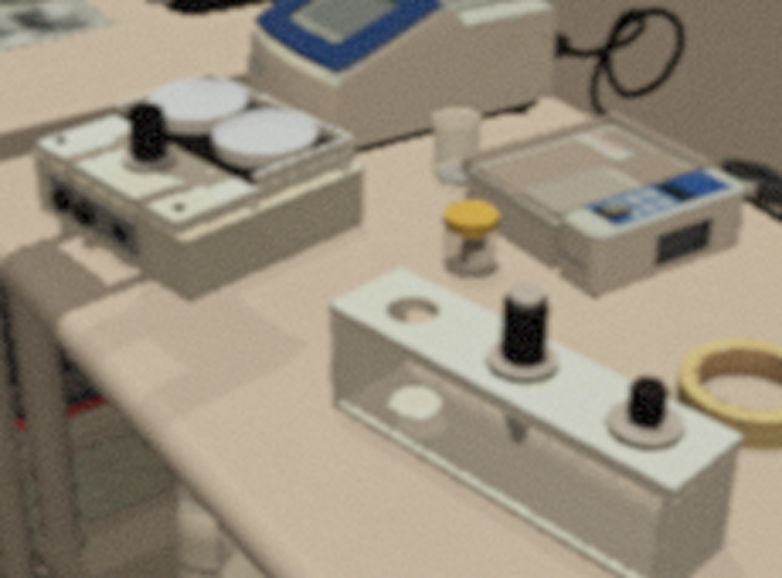

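View pics/w20.png

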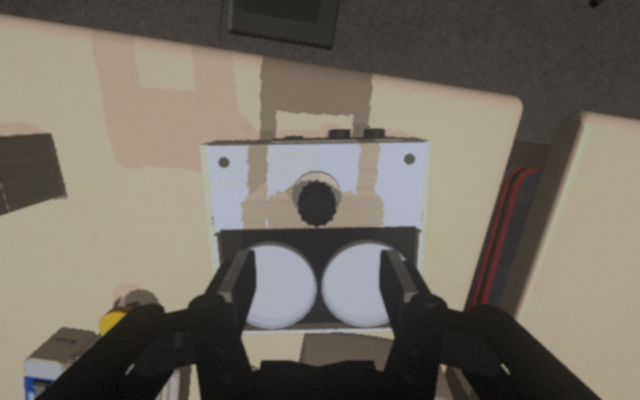

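```bash
python3 - <<'E'
from bench import hand_in
print(hand_in())
E
```

```text
the job is handed in; nothing more can be done
None
```

The shaker is locked for transport and the job is handed in, at about 23 s of the 67 s allowed. The hand-in gives no verdict, so the result rests on my own checks.

- **Drift:** I pushed it through both holes until its flange sat on the platform, with contact felt at the expected height. The platform slid about 14 mm, and in the wrist image the two holes then looked concentric to about 1 mm. I then put the drift back in the stand's middle hole. Its flange and cap were within about 2 px of where its starting pose projects in the wrist image.
- **Long bolt:** It stands upright in both holes with its flange down, at about x = 0.464, y = 0.163. Its flange and head show where the wrist and scene images predict them for a seated bolt. The stub bolt was not touched.
- **Robot:** The gripper is open and well clear of everything, and the wrist force reads near zero.

**Disagreements and limits:**
- The tool drifted up to about 3° off vertical during the moves, but neither placing was affected.
- When I gripped the bolt, the tool had settled 3 mm higher than planned, and I allowed for this when inserting.
- When lowering the bolt, the final push showed no clear rise in wrist force. That the bolt is fully home rests on the height reached and the images.

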